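# Shut and latch the terminal-box hatch with its wing knob

### The job

Gently swing the hatch lid of the grey terminal box down onto its rubber seal, press down on the wing knob just firmly enough (about 18 N) and turn the knob clockwise as far as it goes, so that the tongue under the lid swings behind the front frame edge and holds the lid shut. Do not crush the seal, do not force the tongue against the edge if it will not go under, and leave the things standing around alone; let go at the end.

Things in the scene. Friction and masses are not known exactly. Their poses are not given: they have to be found in the camera images.
- enclosure: Grey metal terminal box bolted to the bench, 250 (x) x 240 (y) x 100 mm high, 5 mm walls; origin at the centre of its underside, z up. Its front is its -x side, the lid hinge is at its +x side.
- lip (a point): Middle of the inner edge of the bare metal lip (5 mm thick) along the inside of the box's front, which the tongue must get under: 80 mm in front (-x) of the box origin, underside nominally 91 mm above the bench; axes as the box's. The inner frame with this lip and the seal sits up to 6 mm higher or lower than nominal, which this point does not show: how far to press must be felt.
- seal_top (a point): Midway between the two rubber seal blocks in the front corners, which the lid meets 215 mm from the hinge axis; nominal top, 112 mm above the bench. They push back about 6 N per mm. The tongue clears the lip only once they carry about 12 N (2 to 2.5 mm of travel), which takes a push of 13 to 15 N down on the knob; if they carry more than 22 N (22 to 27 N on the knob) they are crushed. 17 to 19 N on the knob is right.
- lid_hinge (a point): Point on the hinge axis of the lid, middle of its length: 118 mm behind (+x) the box origin, 102 mm above the bench; axes as the box's. The hinge line runs along the box's y.
- lid (a joint): Angle of the lid (rad): 0 = level, positive = open, free edge (towards the box's -x) up; it can be pushed a little below 0. Bare metal plate 240 x 236 x 6 mm, 5 to 245 mm from the hinge axis, underside level with the axis at 0, about 0.35 kg with knob. The stiff hinge (0.65 N m of friction) keeps it where it is left. It meets the seal at 0.015 to 0.075 rad.
- knob (a joint): Angle of the wing knob (rad), growing clockwise seen from above: 0 to 0.2 at the start = tongue clear of the frame, 1.4 = stop, tongue well behind the front lip. Turning needs about 0.1 N m; much more before the stop means that the tongue butts against the lip because the lid is not pressed far enough. It stays where it is left.
- knob_grip (a point): Middle of the black wing, on the knob's axis (173 mm from the hinge axis, middle of the lid). Wing 11 mm thick (this point's x), 52 long (y), 28 high, this point 14 mm above its foot, where it stands on a flange of 44 mm diameter, 5 mm thick, that turns with it; lid top 19 mm below this point. Axes turn with knob and lid; at knob 0 and lid 0 they are the box's.
- tongue: Hidden steel cam tongue under the lid, fixed to the knob's spindle: 12 mm wide, 5 mm thick, reaching 42 mm from the axis along its -y (6 mm the other way); origin on the axis at the tongue's upper face, 18 mm below the lid's underside. At knob 0 it points to the box's -y, at 1.4 about to its front (-x).
- lid_panel: The plate of the lid; origin on the hinge axis, plate from -5 to -245 mm along its x, z 0 to 6 mm; its z is the outward normal.
- housing: Bystander: open brass tube housing, 52 mm diameter, 120 mm high, standing upright; origin at the centre of its underside.
- driver: Bystander: screwdriver with black handle, 200 mm long, 26 mm thick, lying on the bench; origin at its middle on the bench.
- cup: Bystander: white plastic cup, 72 mm diameter, 60 mm high; origin at the centre of its underside.

How it is judged:
By the outcome, as a careful person would: the job done as asked, in the order asked, and still so for the second after the job is handed in, with the robot touching nothing.
It also fails if it takes over 58 s, if anything falls off the work surface, if the arm or the gripper's body presses on something with over 40 N, if the wrist force passes 120 N, or if a joint passes its speed limit or range.

### The arm

A 6-joint arm with a two-finger parallel gripper is mounted at the origin on the work surface. World frame = base frame: x ahead of the robot, y to its left, z up, the work surface at z = 0. Lengths are in m, angles in rad, forces in N, time in s.
With the tool pointing down it reaches from about 0.3 to 0.875 m from the base axis. Payload 4.2 kg.
Tool frame: the origin (TCP) lies on the centre line of the jaws, within the pads' length; the fingertips stand 25 mm ahead of it and the grasp point (between the pads) lies 6 mm ahead of it (env.nose_length is the z of the fingertips in the tool frame, in m); z points along the fingers, y is the direction in which the jaws open and shut (so a half turn about z gives the same grasp; the last joint's range is limited). The gripper opens to 85 mm and grips with 20 to 120 N. Pads are 22 mm wide; open, the fingers measure 114 mm over their backs; the gripper's body (76 mm by 85 mm) begins 54 mm behind the grasp point. The pads swing forward as they close: fully open they stand 13 mm farther back than shut.
Start: joints at [1.215, 0.32, 1.565, -0, 1.257, -0.02], TCP at [0.189, 0.543, 0.256] pointing down, gripper open.
Joint ranges: [-3.11, 3.11], [-0.84, 2.01], [0.21, 2.61], [-1.34, 4.49], [0.05, 2.63], [-2.56, 2.56]. Speed limits (rad/s): [2.57, 2.57, 3.14, 3.14, 3.14, 3.14].

### API

Orientations are given as a unit quaternion [x, y, z, w].
In Python, from bench import readout, snapshot, close_job, env gives the robot as it stands. The module is installed in compiled form; this text tells all that it offers.
- The arm moves only by the tool jog_arm, never from a script. Its argument "moves" is a list of rows, each a list of 6 numbers: the shift along the world's x, y, z scaled (see below), then the turn, a rotation vector about the world's x, y, z scaled (see below). A call has 1 to 10 rows; each row is the pose to reach, as a shift and turn from the pose commanded when the call began; what a row does not reach only later rows make up. The controller multiplies each number of a shift by 0.25 m and each number of a turn by pi/2 rad. A row lasts 1/10 s, in which the tool goes at most 50 mm and 8.59 degrees, less where a joint would pass 70% of its speed; a pose out of reach is approached as far as the arm can. A call with a number of a shift or a turn outside -1 to 1 is refused whole. A call with a gripper value outside its range is refused whole. "jaw" is the closure, from 0 (fully open) to 1 (shut), set as the call begins (left out, the last holds). The fingers move at their own pace and stop on an object; "squeeze" is the grip in N (left out, the last holds). Time passes only in rows, so rows that repeat a pose let the fingers close. It gives the time, the measured TCP pose, the force and the opening at its end, in the units of the state.
- readout.get_state(): the state, without advancing time (a new reading comes with each control period).
- snapshot(name): name is "scene" or "top"; returns a dict with "img" (420x560x3 uint8, blue, green, red), "camera_matrix" (3x3 intrinsics, pixels), "R" (3x3) and "t" (3): a world point X has camera coordinates R X + t. Camera axes: x right, y down, z forward; pixel columns grow to the right and rows downward; lengths in m; the calibration is good to about 2 mm. A picture is of the moment at which its call begins. There is no depth.
- close_job(): hands the job in, once; it reports no verdict.
The state is a dict: "time": time; "joint_positions": joint angles; "qvel": joint speeds; "joint_torque": joint torques, N m; "position": TCP position; "eef_rot": TCP orientation; "wrist_force": force on the tool from outside, world axes, zero at the start; "moment": the same for the moment, N m; "finger_gap": finger opening in m.
Only numpy, scipy, OpenCV 4.12 (cv2) and the standard library are available. Lean on these libraries where they do the work, as an engineer would, in place of code of your own. Each camera call takes 0.05 s, during which the arm holds its last target.

## Working session

There is one attempt and no reset: what is moved stays moved. The work goes in short steps, Python scripts to look and compute and a tool call to move; the robot and the scene stay as the last step left them, time stands still between calls to the robot, and variables do not carry over. Pictures are saved under pics/ and viewed, and the job is handed in when it is done.

Besides the shell and the picture viewer there is one more tool, called after "Call:" as name(argument=value, ...) on one line, values as JSON. jog_arm: Moves the arm, as the interface text tells. Shifts and turns lie within -1 to 1; 1 stands for 0.25 m of shift or pi/2 rad of turn. Its arguments: {"type":"object","properties":{"moves":{"type":"array"},"jaw":{"type":"number"},"squeeze":{"type":"number"}},"required":["moves"]}

```bash
mkdir -p pics; ls; python3 - <<'E'
from bench import readout, snapshot, env
import cv2,pickle
s=readout.get_state(); print(s); print(env.nose_length)
for n in("scene","top"):
    d=snapshot(n); cv2.imwrite(f"pics/{n}0.png",d["img"]); pickle.dump(d,open(f"{n}0.pkl","wb")); print(n,d["camera_matrix"],d["R"],d["t"])
E
```

```text
pics
{'time': 0.0, 'joint_positions': array([ 1.21498368e+00,  3.20256239e-01,  1.56569811e+00, -1.27725913e-05,
        1.25738416e+00, -1.99833264e-02]), 'qvel': array([-0.00081725,  0.00055221,  0.0009234 ,  0.00037902, -0.00032118,
        0.00060984]), 'joint_torque': array([-1.07497526e-03, -4.15519524e+01, -2.34160370e+01, -3.13355868e-04,
        8.27328418e-03,  9.30251502e-07]), 'position': array([0.18933211, 0.54246672, 0.25549529]), 'eef_rot': array([ 1.67124694e-01,  9.85935381e-01, -8.58698313e-04, -1.57091424e-04]), 'wrist_force': array([-0.01437149, -0.13303849,  0.55426611]), 'moment': array([-0.00490775, -0.00452297,  0.04357392]), 'finger_gap': 0.08554394465781869}
0.025
scene [[474.87460229   0.         276.9572579 ]
 [  0.         474.87460229 208.73627286]
 [  0.           0.           1.        ]] [[-0.26794686  0.96335371  0.0124142 ]
 [ 0.75031527  0.21674052 -0.62454027]
 [-0.60434384 -0.15802904 -0.78089394]] [ 0.17411153 -0.38854784  1.63076481]
top [[516.8208334    0.         281.93060586]
 [  0.         516.8208334  201.37164761]
 [  0.           0.           1.        ]] [[-4.55364687e-02 -9.98962521e-01  5.57486034e-04]
 [-9.77345373e-01  4.44355953e-02 -2.06933564e-01]
 [ 2.06694102e-01 -9.96788013e-03 -9.78354838e-01]] [0.01022292 0.62624417 1.27772344]
```

View pics/scene0.png

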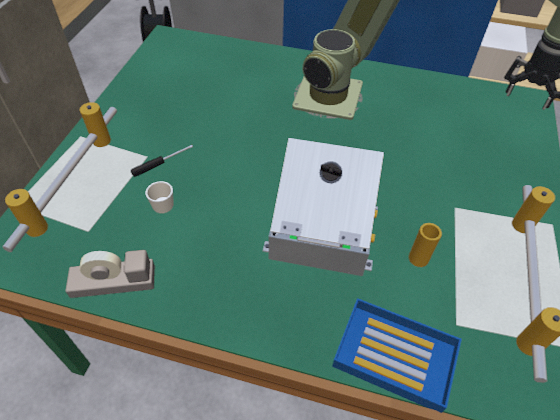

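View pics/top0.png

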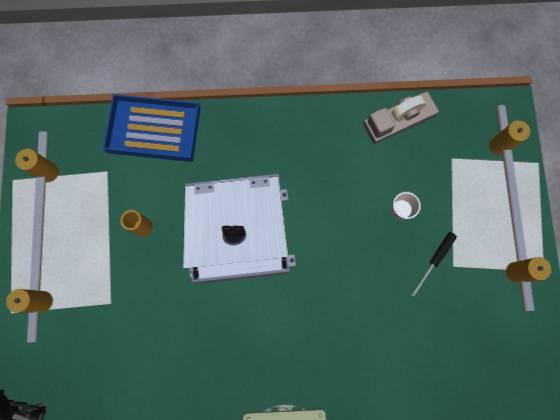

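```bash
python3 - <<'E'
import cv2
a=cv2.imread("pics/scene0.png")[130:280,255:395]; cv2.imwrite("pics/sc.png",cv2.resize(a,None,fx=4,fy=4,interpolation=cv2.INTER_CUBIC)[:600])
a=cv2.imread("pics/top0.png")[165:290,170:310]; cv2.imwrite("pics/tc.png",cv2.resize(a,None,fx=4.5,fy=4.5,interpolation=cv2.INTER_CUBIC)[:600])
E
```

```text
(no output)
```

View pics/sc.png

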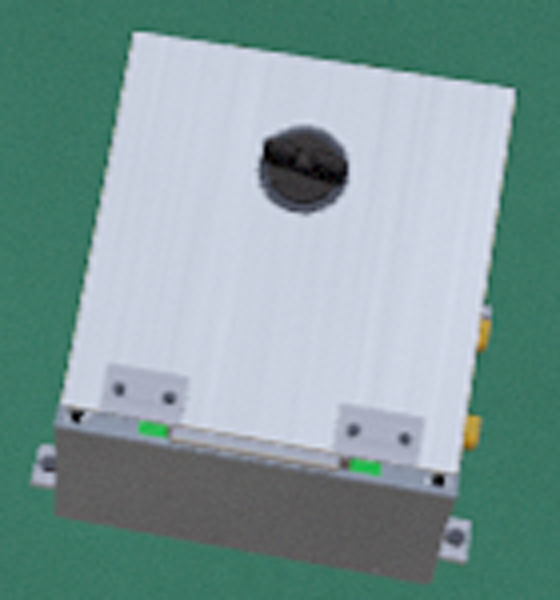

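View pics/tc.png

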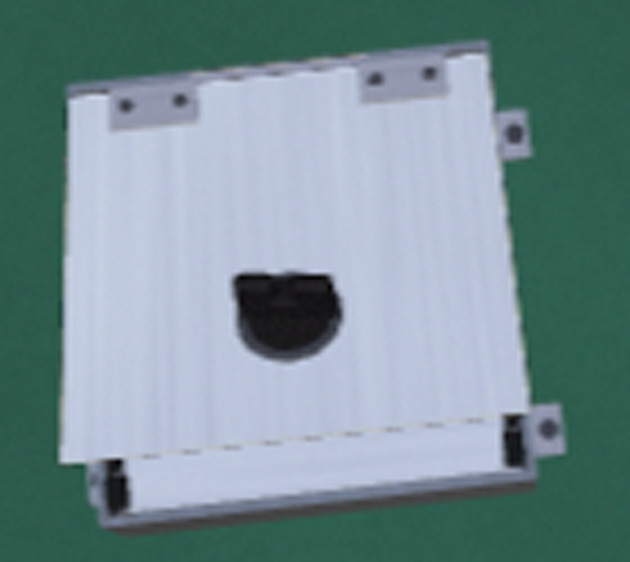

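```bash
cat > h.py <<'E'
import numpy as np,cv2,pickle
def P(d): return d["camera_matrix"]@np.c_[d["R"],d["t"]]
def tri(ds,dt,a,b):
    X=cv2.triangulatePoints(P(ds),P(dt),np.array(a,float).T,np.array(b,float).T); return (X[:3]/X[3]).T
def proj(d,X):
    p=(P(d)@np.c_[X,np.ones(len(X))].T); return (p[:2]/p[2]).T
def plane(d,px,z):
    px=np.atleast_2d(px); C=-d["R"].T@d["t"]
    r=(d["R"].T@np.linalg.inv(d["camera_matrix"])@np.c_[px,np.ones(len(px))].T).T
    return C+r*((z-C[2])/r[:,2])[:,None]
def edge(img,p,q,half=4,n=40,trim=.08):
    # sub-pixel line along strongest brightness step between p and q; returns fit line
    g=cv2.cvtColor(img,cv2.COLOR_BGR2GRAY).astype(np.float32); p=np.array(p,float);q=np.array(q,float)
    u=(q-p)/np.linalg.norm(q-p); nn=np.array([-u[1],u[0]]); s=np.arange(-half,half+.01,.1); pts=[]
    for f in np.linspace(trim,1-trim,n):
        c=p+f*(q-p); xy=(c+s[:,None]*nn).astype(np.float32)
        v=cv2.remap(g,xy[:,:1],xy[:,1:],cv2.INTER_LINEAR).ravel(); v=np.convolve(v,np.ones(9)/9,'same')
        k=np.argmax(abs(np.gradient(v))[8:-8])+8; pts.append(c+s[k]*nn)
    return np.array(pts,np.float32)
def line(pts): 
    vx,vy,x,y=cv2.fitLine(pts,cv2.DIST_HUBER,0,.01,.01).ravel(); return np.cross([x,y,1],[x+vx,y+vy,1])
def isect(a,b):
    c=np.cross(a,b); return c[:2]/c[2]
E
python3 - <<'E'
from h import *
ds=pickle.load(open("scene0.pkl","rb"));dt=pickle.load(open("top0.pkl","rb"))
S=np.array([[62,405],[460,470],[515,92],[135,32]])/4+[255,130]   # H-,H+,F+,F-
T=np.array([[490,50],[68,95],[60,463],[527,413]])/4.5+[170,165]
def ref(d,C,skip=()):
    L=[line(edge(d["img"],C[i],C[(i+1)%4],half=2.5)) for i in range(4)]
    return np.array([isect(L[i-1],L[i]) for i in range(4)])
S2=ref(ds,S);T2=ref(dt,T);print((S2-S).round(2).tolist(),(T2-T).round(2).tolist())
for a,b in((S,T),(S2,T2)):
    X=tri(ds,dt,a,b);print(X.round(4)); print([np.linalg.norm(X[i]-X[i-1]).round(4) for i in range(4)]); print((proj(ds,X)-a).round(2).tolist())
# knob circle
print("tops at z plane of hinge -/+:",plane(ds,S[:2],.108).round(4).tolist(),plane(dt,T[:2],.108).round(4).tolist())
# feature: box bottom/back corners in scene (z~.1 rear top corners)
B=np.array([[55,515],[435,582]])/4+[255,130]; print("rear bottom",plane(ds,B,0.).round(4).tolist())
F=np.array([[103,525],[536,483]])/4.5+[170,165]; print("front top outer",plane(dt,F,.1).round(4).tolist())
E
```

```text
[[-0.81, -0.89], [-0.93, 0.54], [0.04, -1.31], [-0.85, -0.8]] [[-1.15, 0.67], [-0.36, -0.49], [-0.69, 0.69], [0.84, 0.02]]
[[ 0.6825 -0.011   0.1082]
 [ 0.6664  0.2259  0.1125]
 [ 0.4524  0.212   0.2126]
 [ 0.4667 -0.0228  0.2134]]
[np.float64(0.2403), np.float64(0.2374), np.float64(0.2366), np.float64(0.2353)]
[[-1.07, -0.11], [-0.8, -0.02], [-0.26, -0.0], [0.1, 0.01]]
[[ 0.681  -0.0104  0.1096]
 [ 0.6679  0.2255  0.1122]
 [ 0.4507  0.2123  0.2155]
 [ 0.4664 -0.0249  0.2153]]
[np.float64(0.2396), np.float64(0.2363), np.float64(0.2408), np.float64(0.2377)]
[[0.15, 0.01], [-0.13, -0.0], [0.12, 0.0], [0.21, 0.02]]
tops at z plane of hinge -/+: [[0.6819, -0.0085, 0.108], [0.6627, 0.2279, 0.108]] [[0.683, -0.0131, 0.108], [0.6676, 0.2251, 0.108]]
rear bottom [[0.6913, -0.0102, 0.0], [0.6733, 0.2318, 0.0]]
front top outer [[0.4278, 0.2092, 0.1], [0.4398, -0.0274, 0.1]]
```

Call:
jog_arm(moves=[[0.1, -0.1, 0.3, 0, 0, -0.1], [0.56, -0.9, 0.32, 0, 0, -0.39], [0.56, -0.9, 0.32, 0, 0, -0.39], [0.56, -0.9, 0.32, 0, 0, -0.39], [0.56, -0.9, 0.32, 0, 0, -0.39], [0.56, -0.9, 0.32, 0, 0, -0.39], [0.56, -0.9, 0.32, 0, 0, -0.39], [0.56, -0.9, 0.32, 0, 0, -0.39]], jaw=1, squeeze=40)

```text
time: 0.9
position: [0.3298, 0.3172, 0.3363]
eef_rot: [0.458, 0.889, 0.0, -0.0]
wrist_force: [-0.3, 0.9, -0.4]
finger_gap: 0.0
```

```bash
cat > st.py <<'E'
from bench import readout
import numpy as np
from scipy.spatial.transform import Rotation as R
s=readout.get_state(); M=R.from_quat(s["eef_rot"]).as_matrix()
print("t",round(s["time"],2),"p",s["position"].round(4),"F",s["wrist_force"].round(2),"M",s["moment"].round(3),"gap",round(s["finger_gap"],4))
print("q",s["joint_positions"].round(2),"ydir deg",round(np.degrees(np.arctan2(M[1,1],M[0,1])),2),"z",M[:,2].round(3))
E
python3 st.py
```

```text
t 0.9 p [0.3298 0.3172 0.3363] F [-0.26  0.87 -0.35] M [ 0.05  -0.022  0.022] gap 0.0
q [0.74 0.09 1.66 0.   1.39 0.12] ydir deg 35.51 z [-0.     0.001 -1.   ]
```

Call:
jog_arm(moves=[[0.61, -0.89, -0.06, 0, 0, -0.39], [0.61, -0.89, -0.06, 0, 0, -0.39], [0.61, -0.89, -0.06, 0, 0, -0.39], [0.61, -0.89, -0.06, 0, 0, -0.39], [0.61, -0.89, -0.06, 0, 0, -0.39], [0.61, -0.89, -0.06, 0, 0, -0.39], [0.61, -0.89, -0.18, 0, 0, -0.39], [0.61, -0.89, -0.18, 0, 0, -0.39], [0.61, -0.89, -0.18, 0, 0, -0.39]])

```text
time: 1.8
position: [0.4816, 0.0966, 0.2909]
eef_rot: [0.703, 0.711, -0.001, -0.001]
wrist_force: [-0.6, 0.4, 0.4]
finger_gap: 0.0
```

```bash
python3 st.py
```

```text
t 1.8 p [0.4816 0.0966 0.2909] F [-0.56  0.41  0.44] M [-0.016 -0.004 -0.028] gap 0.0
q [0.17 0.17 1.69 0.   1.29 0.16] ydir deg 0.67 z [-0.002  0.    -1.   ]
```

Call:
jog_arm(moves=[[0, 0, -0.1, 0, 0, 0], [0, 0, -0.18, 0, 0, 0], [0, 0, -0.19, 0, 0, 0], [0, 0, -0.2, 0, 0, 0], [0, 0, -0.21, 0, 0, 0], [0, 0, -0.22, 0, 0, 0], [-0.002, 0, -0.23, 0, 0, 0], [-0.005, 0, -0.24, 0, 0, 0], [-0.008, 0, -0.25, 0, 0, 0], [-0.01, 0, -0.26, 0, 0, 0]])

```text
time: 2.8
position: [0.4794, 0.0953, 0.2263]
eef_rot: [0.704, 0.711, 0.0, 0.0]
wrist_force: [0.1, 0.4, 0.7]
finger_gap: -0.0001
```

```bash
python3 st.py
```

```text
t 2.8 p [0.4794 0.0953 0.2263] F [0.14 0.36 0.69] M [0.02  0.049 0.028] gap -0.0001
q [ 0.17  0.21  1.8  -0.    1.13  0.16] ydir deg 0.56 z [ 0. -0. -1.]
```

Call:
jog_arm(moves=[[-0.004, 0, -0.014, 0, 0, 0], [-0.008, 0, -0.028, 0, 0, 0], [-0.012, 0, -0.042, 0, 0, 0], [-0.016, 0, -0.056, 0, 0, 0], [-0.02, 0, -0.07, 0, 0, 0], [-0.024, 0, -0.084, 0, 0, 0], [-0.028, 0, -0.098, 0, 0, 0], [-0.03, 0, -0.112, 0, 0, 0], [-0.033, 0, -0.126, 0, 0, 0], [-0.036, 0, -0.14, 0, 0, 0]])

```text
time: 3.8
position: [0.4704, 0.0954, 0.191]
eef_rot: [0.704, 0.711, 0.0, -0.0]
wrist_force: [-0.8, 0.6, 1.7]
finger_gap: -0.0
```

```bash
python3 st.py; python3 - <<'E'
from bench import snapshot
import cv2
cv2.imwrite("pics/s1.png",cv2.resize(snapshot("scene")["img"][100:280,230:420],None,fx=3,fy=3))
E
```

```text
t 3.8 p [0.4704 0.0954 0.191 ] F [-0.76  0.61  1.7 ] M [-0.027  0.012 -0.039] gap -0.0
q [0.18 0.23 1.87 0.   1.04 0.17] ydir deg 0.56 z [ 0.  0. -1.]
```

View pics/s1.png

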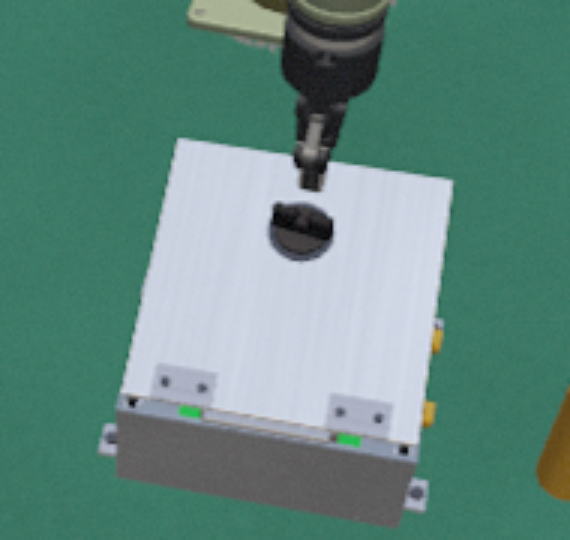

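The shut fingertips bear on the lid in front of the knob (about pixel 312,185 in the crop) and the lid is coming down with about 1.7 N. I'll continue.

Call:
jog_arm(moves=[[-0.003, 0, -0.012, 0, 0, 0], [-0.006, 0, -0.024, 0, 0, 0], [-0.009, 0, -0.036, 0, 0, 0], [-0.012, 0, -0.048, 0, 0, 0], [-0.014, 0, -0.06, 0, 0, 0], [-0.016, 0, -0.072, 0, 0, 0], [-0.018, 0, -0.084, 0, 0, 0], [-0.02, 0, -0.096, 0, 0, 0], [-0.022, 0, -0.108, 0, 0, 0], [-0.024, 0, -0.116, 0, 0, 0]])

```text
time: 4.85
position: [0.4645, 0.0954, 0.162]
eef_rot: [0.704, 0.711, 0.0, 0.0]
wrist_force: [0.9, 0.3, 1.0]
finger_gap: 0.0
```

```bash
python3 st.py
```

```text
t 4.85 p [0.4645 0.0954 0.162 ] F [0.91 0.27 0.96] M [-0.076  0.015 -0.004] gap 0.0
q [ 0.18  0.25  1.93 -0.    0.96  0.17] ydir deg 0.56 z [ 0. -0. -1.]
```

Call:
jog_arm(moves=[[-0.001, 0, -0.006, 0, 0, 0], [-0.002, 0, -0.012, 0, 0, 0], [-0.003, 0, -0.018, 0, 0, 0], [-0.004, 0, -0.024, 0, 0, 0], [-0.005, 0, -0.03, 0, 0, 0], [-0.006, 0, -0.036, 0, 0, 0], [-0.006, 0, -0.04, 0, 0, 0]])

```text
time: 5.55
position: [0.463, 0.0954, 0.1522]
eef_rot: [0.704, 0.711, 0.0, 0.0]
wrist_force: [-0.8, -0.6, 1.2]
finger_gap: 0.0
```

Call:
jog_arm(moves=[[0, 0, -0.003, 0, 0, 0], [0, 0, -0.006, 0, 0, 0]])

```text
time: 5.75
position: [0.4629, 0.0954, 0.1508]
eef_rot: [0.704, 0.711, -0.0, -0.0]
wrist_force: [-0.5, -0.7, -0.5]
finger_gap: -0.0003
```

Call:
jog_arm(moves=[[0, 0, -0.003, 0, 0, 0], [0, 0, -0.006, 0, 0, 0]])

```text
time: 5.95
position: [0.4628, 0.0954, 0.1492]
eef_rot: [0.704, 0.711, -0.0, -0.0]
wrist_force: [-0.6, -0.7, 1.4]
finger_gap: 0.0001
```

Call:
jog_arm(moves=[[0, 0, -0.003, 0, 0, 0], [0, 0, -0.006, 0, 0, 0]])

```text
time: 6.15
position: [0.4629, 0.0954, 0.1478]
eef_rot: [0.704, 0.711, -0.0, -0.0]
wrist_force: [-0.4, -0.3, 0.9]
finger_gap: 0.0002
```

Call:
jog_arm(moves=[[0, 0, -0.003, 0, 0, 0], [0, 0, -0.003, 0, 0, 0]])

```text
time: 6.35
position: [0.463, 0.0954, 0.1469]
eef_rot: [0.704, 0.711, -0.0, -0.0]
wrist_force: [-0.2, 0.8, -0.5]
finger_gap: 0.0001
```

Call:
jog_arm(moves=[[0, 0, -0.003, 0, 0, 0], [0, 0, -0.003, 0, 0, 0]])

```text
time: 6.55
position: [0.463, 0.0954, 0.1463]
eef_rot: [0.704, 0.711, 0.0, 0.0]
wrist_force: [1.4, -0.5, 0.8]
finger_gap: 0.0002
```

Call:
jog_arm(moves=[[0, 0, -0.003, 0, 0, 0], [0, 0, -0.003, 0, 0, 0]])

```text
time: 6.75
position: [0.463, 0.0954, 0.1455]
eef_rot: [0.704, 0.711, 0.0, 0.0]
wrist_force: [0.4, 0.4, 0.1]
finger_gap: -0.0002
```

Call:
jog_arm(moves=[[0, 0, -0.004, 0, 0, 0], [0, 0, -0.004, 0, 0, 0]])

```text
time: 6.95
position: [0.463, 0.0954, 0.1445]
eef_rot: [0.704, 0.711, -0.0, 0.0]
wrist_force: [-0.3, -0.2, 0.1]
finger_gap: 0.0002
```

Call:
jog_arm(moves=[[0, 0, -0.004, 0, 0, 0], [0, 0, -0.004, 0, 0, 0]])

```text
time: 7.15
position: [0.463, 0.0954, 0.1435]
eef_rot: [0.704, 0.711, 0.0, 0.0]
wrist_force: [-0.1, -0.2, -0.4]
finger_gap: -0.0
```

Call:
jog_arm(moves=[[0, 0, -0.004, 0, 0, 0], [0, 0, -0.004, 0, 0, 0]])

```text
time: 7.35
position: [0.463, 0.0954, 0.1425]
eef_rot: [0.704, 0.711, 0.0, 0.0]
wrist_force: [-0.3, -0.5, -0.1]
finger_gap: 0.0005
```

Call:
jog_arm(moves=[[0, 0, -0.004, 0, 0, 0], [0, 0, -0.004, 0, 0, 0]])

```text
time: 7.55
position: [0.463, 0.0954, 0.1415]
eef_rot: [0.704, 0.711, 0.0, 0.0]
wrist_force: [-0.7, -0.3, -0.3]
finger_gap: -0.0
```

```bash
python3 - <<'E'
from bench import snapshot
import cv2,pickle,numpy as np
a=snapshot("scene");b=snapshot("top");pickle.dump((a,b),open("v2.pkl","wb"))
cv2.imwrite("pics/s2.png",np.vstack([cv2.resize(a["img"][130:270,250:400],(600,300)),cv2.resize(b["img"][165:305,170:310],(600,300))]))
cv2.imwrite("pics/s2a.png",cv2.resize(a["img"][130:280,255:395],None,fx=4,fy=4))
E
```

```text
(no output)
```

View pics/s2a.png

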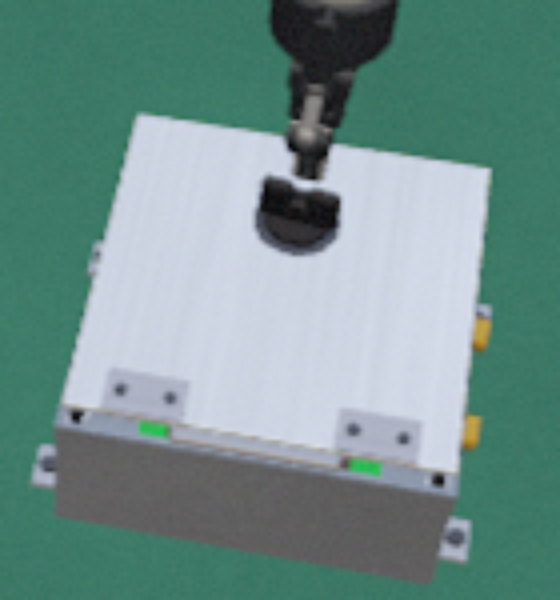

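```bash
cat >> h.py <<'E'
YAW=.063; HG=np.array([.676,.1075,.102])
def lidpt(th,r,y,n):
    c,s=np.cos(th),np.sin(th); x=-r*c+n*s; z=r*s+n*c
    return HG+np.array([x*np.cos(YAW)-y*np.sin(YAW), x*np.sin(YAW)+y*np.cos(YAW), z])
E
python3 - <<'E'
from h import *
a,b=pickle.load(open("v2.pkl","rb"))
print("meas",(np.array([[138,113],[490,170]])/4+[255,130]))
for th in (0,.03,.06,.09,.12):
    X=np.array([lidpt(th,.245,-.118,.006),lidpt(th,.245,.118,.006)]); print(th,proj(a,X).round(1).tolist(),proj(b,X).round(1).tolist())
cv2.imwrite("pics/t2.png",cv2.resize(b["img"][165:305,170:310],None,fx=4,fy=4))
E
```

```text
meas [[289.5  158.25]
 [377.5  172.5 ]]
0 [[289.2, 159.9], [376.7, 173.9]] [[288.5, 272.5], [192.1, 283.1]]
0.03 [[289.3, 158.0], [377.2, 172.0]] [[288.5, 272.1], [191.6, 282.8]]
0.06 [[289.3, 156.2], [377.6, 170.3]] [[288.5, 271.7], [191.0, 282.4]]
0.09 [[289.3, 154.5], [378.1, 168.5]] [[288.5, 271.2], [190.5, 281.9]]
0.12 [[289.4, 152.8], [378.6, 166.8]] [[288.5, 270.6], [189.9, 281.4]]
```

View pics/t2.png

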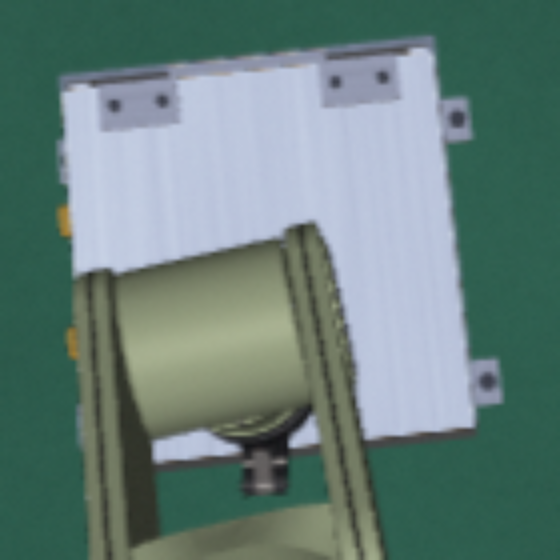

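Call:
jog_arm(moves=[[0, 0, -0.003, 0, 0, 0], [0, 0, -0.003, 0, 0, 0]])

```text
time: 7.85
position: [0.463, 0.0954, 0.1408]
eef_rot: [0.704, 0.711, 0.0, 0.0]
wrist_force: [0.7, -0.7, -1.0]
finger_gap: 0.0001
```

Call:
jog_arm(moves=[[0, 0, -0.003, 0, 0, 0], [0, 0, -0.003, 0, 0, 0]])

```text
time: 8.05
position: [0.463, 0.0954, 0.14]
eef_rot: [0.704, 0.711, 0.0, 0.0]
wrist_force: [-0.1, 0.8, 0.2]
finger_gap: 0.0
```

Call:
jog_arm(moves=[[0, 0, -0.003, 0, 0, 0], [0, 0, -0.003, 0, 0, 0]])

```text
time: 8.25
position: [0.463, 0.0954, 0.1393]
eef_rot: [0.704, 0.711, 0.0, 0.0]
wrist_force: [0.9, 0.2, -0.3]
finger_gap: -0.0006
```

Call:
jog_arm(moves=[[0, 0, -0.003, 0, 0, 0], [0, 0, -0.003, 0, 0, 0]])

```text
time: 8.45
position: [0.4629, 0.0954, 0.1387]
eef_rot: [0.704, 0.711, 0.0, 0.0]
wrist_force: [-0.6, -0.0, 2.2]
finger_gap: -0.0004
```

Call:
jog_arm(moves=[[0, 0, -0.002, 0, 0, 0], [0, 0, -0.002, 0, 0, 0]])

```text
time: 8.65
position: [0.463, 0.0954, 0.1384]
eef_rot: [0.704, 0.711, 0.0, 0.0]
wrist_force: [-1.4, -0.2, 4.7]
finger_gap: 0.0
```

Call:
jog_arm(moves=[[0, 0, -0.002, 0, 0, 0], [0, 0, -0.002, 0, 0, 0]])

```text
time: 8.85
position: [0.4629, 0.0954, 0.138]
eef_rot: [0.704, 0.711, 0.0, 0.0]
wrist_force: [-1.5, -0.3, 6.4]
finger_gap: -0.0001
```

Seal contact felt: 4.7 N, then 6.4 N. I'll back off and look at the knob.

Call:
jog_arm(moves=[[0, 0, 0.1, 0, 0, 0], [0, 0, 0.25, 0, 0, 0], [-0.1, 0, 0.4, 0, 0, 0], [-0.3, 0, 0.4, 0, 0, 0], [-0.4, 0, 0.4, 0, 0, 0], [-0.4, 0, 0.4, 0, 0, 0]], jaw=0.4)

```text
time: 9.45
position: [0.3598, 0.0951, 0.2374]
eef_rot: [0.703, 0.711, -0.0, -0.0]
wrist_force: [0.0, -0.1, 0.4]
finger_gap: 0.0513
```

```bash
python3 st.py; python3 - <<'E'
from h import *
from bench import snapshot
a=snapshot("scene");b=snapshot("top");pickle.dump((a,b),open("v3.pkl","wb"))
cv2.imwrite("pics/s3.png",cv2.resize(a["img"][130:230,255:395],None,fx=5.5,fy=5.5,interpolation=cv2.INTER_CUBIC))
cv2.imwrite("pics/t3.png",cv2.resize(b["img"][165:305,170:310],None,fx=4,fy=4,interpolation=cv2.INTER_CUBIC))
E
```

```text
t 9.45 p [0.3598 0.0951 0.2374] F [ 0.04 -0.07  0.4 ] M [ 0.039 -0.072 -0.028] gap 0.0513
q [0.23 0.01 2.   0.   1.13 0.22] ydir deg 0.61 z [-0.001 -0.    -1.   ]
```

View pics/s3.png

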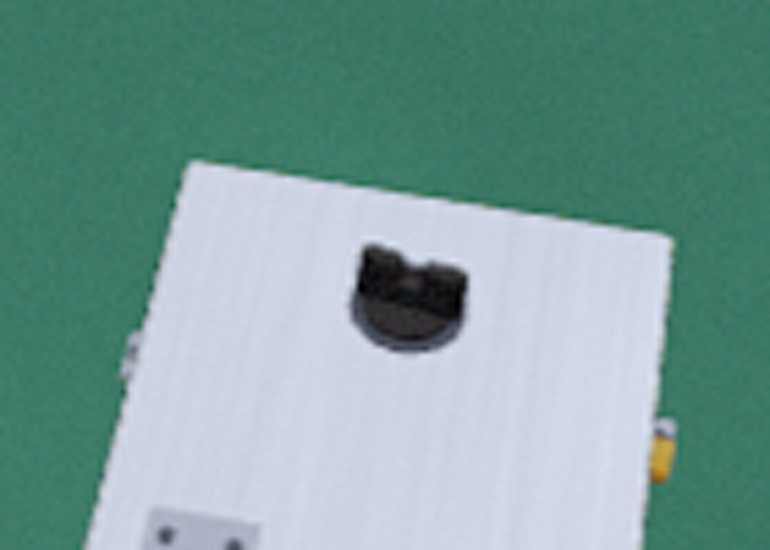

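View pics/t3.png

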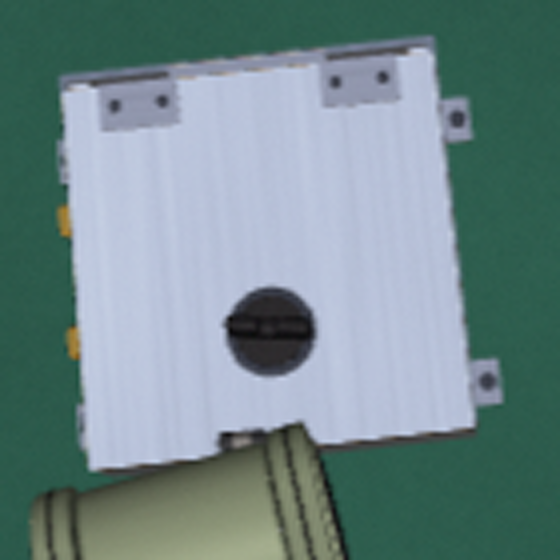

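```bash
python3 - <<'E'
from h import *
a,b=pickle.load(open("v3.pkl","rb"))
th=.025
print("model grip",lidpt(th,.173,0,.025),"flange top c",lidpt(th,.173,0,.011), proj(b,lidpt(th,.173,0,.011)[None]), proj(a,lidpt(th,.173,0,.011)[None]))
# flange ellipse/dark mask
for d,nm,z in((a,"s",.121),(b,"t",.121)):
    g=d["img"].astype(int); m=(g.max(2)<95)&(abs(g[...,1]-g[...,2])<25)
    m[:, :290 if nm=="s" else 215]=0; m[:, 350 if nm=="s" else 260:]=0; m[:165 if nm=="s" else 225]=0; m[200 if nm=="s" else 262:]=0
    m=m.astype(np.uint8); n,l,st,c=cv2.connectedComponentsWithStats(m); k=1+np.argmax(st[1:,4]); print(nm,st[k],c[k]); 
    cn=max(cv2.findContours((l==k).astype(np.uint8),0,1)[0],key=cv2.contourArea); e=cv2.minEnclosingCircle(cn); print("circ",e,plane(d,e[0],z).round(4))
T=np.array([[226,324],[315,329],[269,327]])/4+[170,165]
W=plane(b,T,.147); print(W.round(4)); d=W[0]-W[1]; print(np.linalg.norm(d),"wing yaw deg of thickness axis",np.degrees(np.arctan2(d[1],d[0]))-90)
E
```

```text
model grip [0.50402085 0.09665096 0.13131674] flange top c [0.50367158 0.09662892 0.11732111] [[237.36461393 247.90656982]] [[329.02012333 184.21790376]]
s [319 175  21  19 272] [328.64705882 184.31617647]
circ ((328.5429382324219, 182.7515411376953), 10.815937042236328) [[0.5024 0.0947 0.121 ]]
t [226 237  23  21 358] [237.20391061 247.2877095 ]
circ ((237.0, 247.0), 11.04546070098877) [[0.5055 0.0972 0.121 ]]
[[0.5058 0.1201 0.147 ]
 [0.5004 0.067  0.147 ]
 [0.5028 0.0944 0.147 ]]
0.05338794877724651 wing yaw deg of thickness axis -5.829848896330219
```

Call:
jog_arm(moves=[[0.15, 0, -0.05, 0, 0, 0], [0.35, 0, -0.1, 0, 0, -0.03], [0.54, 0.004, -0.13, 0, 0.01, -0.07], [0.577, 0.004, -0.15, 0, 0.01, -0.071], [0.577, 0.004, -0.15, 0, 0.01, -0.071], [0.577, 0.004, -0.15, 0, 0.01, -0.071]], jaw=0.6)

```text
time: 10.15
position: [0.5066, 0.0962, 0.1994]
eef_rot: [0.742, 0.67, -0.006, -0.006]
wrist_force: [-0.3, -0.1, -0.3]
finger_gap: 0.0337
```

```bash
python3 st.py; python3 - <<'E'
from h import *
from bench import snapshot
a=snapshot("scene")
cv2.imwrite("pics/s4.png",cv2.resize(a["img"][130:230,255:395],None,fx=5.5,fy=5.5,interpolation=cv2.INTER_CUBIC))
E
```

```text
t 10.15 p [0.5066 0.0962 0.1994] F [-0.28 -0.06 -0.33] M [-0.006  0.004  0.062] gap 0.0337
q [0.16 0.28 1.78 0.   1.1  0.26] ydir deg -5.83 z [-0.018  0.001 -1.   ]
```

View pics/s4.png

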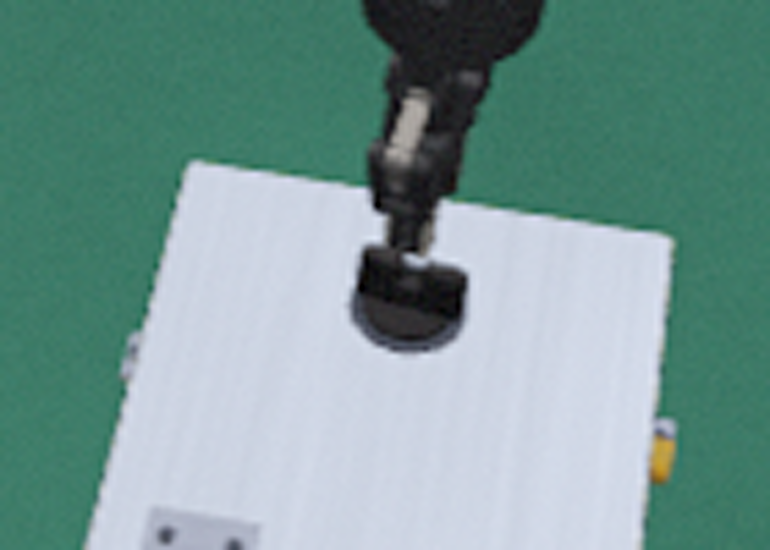

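Call:
jog_arm(moves=[[-0.01, 0, -0.06, 0, 0, 0], [-0.01, 0, -0.12, 0, 0, 0], [-0.01, 0, -0.15, 0, 0, 0], [-0.01, 0, -0.18, 0, 0, 0], [-0.01, 0, -0.2, 0, 0, 0], [-0.01, 0, -0.21, 0, 0, 0], [-0.01, 0, -0.21, 0, 0, 0]])

```text
time: 10.9
position: [0.5047, 0.0964, 0.1476]
eef_rot: [0.742, 0.67, -0.006, -0.006]
wrist_force: [-0.8, 0.5, -0.7]
finger_gap: 0.0341
```

```bash
python3 st.py
```

```text
t 10.9 p [0.5047 0.0964 0.1476] F [-0.85  0.45 -0.7 ] M [ 0.062 -0.019  0.034] gap 0.0341
q [0.16 0.33 1.85 0.   0.98 0.26] ydir deg -5.83 z [-0.016  0.001 -1.   ]
```

No contact on the way down. Closing on the wing.

Call:
jog_arm(moves=[[0, 0, 0, 0, 0, 0], [0, 0, 0, 0, 0, 0], [0, 0, 0, 0, 0, 0], [0, 0, 0, 0, 0, 0], [0, 0, 0, 0, 0, 0], [0, 0, 0, 0, 0, 0]], jaw=1, squeeze=50)

```text
time: 11.5
position: [0.5053, 0.0964, 0.1481]
eef_rot: [0.742, 0.67, -0.005, -0.005]
wrist_force: [1.3, -0.4, 3.3]
finger_gap: 0.01
```

```bash
python3 st.py
```

```text
t 11.5 p [0.5053 0.0964 0.1481] F [ 1.32 -0.37  3.31] M [-0.052 -0.134  0.06 ] gap 0.01
q [0.16 0.33 1.85 0.   0.98 0.26] ydir deg -5.83 z [-0.014  0.001 -1.   ]
```

Call:
jog_arm(moves=[[0, 0, -0.002, 0, 0, 0], [0, 0, -0.002, 0, 0, 0]])

```text
time: 11.7
position: [0.5053, 0.0964, 0.1479]
eef_rot: [0.742, 0.67, -0.005, -0.005]
wrist_force: [1.6, -1.6, 6.2]
finger_gap: 0.0102
```

Call:
jog_arm(moves=[[0, 0, -0.002, 0, 0, 0], [0, 0, -0.002, 0, 0, 0]])

```text
time: 11.9
position: [0.5053, 0.0964, 0.1477]
eef_rot: [0.742, 0.67, -0.005, -0.005]
wrist_force: [0.3, -0.6, 8.3]
finger_gap: 0.0099
```

Call:
jog_arm(moves=[[0, 0, -0.002, 0, 0, 0], [0, 0, -0.002, 0, 0, 0]])

```text
time: 12.1
position: [0.5053, 0.0964, 0.1475]
eef_rot: [0.742, 0.67, -0.005, -0.005]
wrist_force: [0.5, -0.2, 9.9]
finger_gap: 0.0098
```

Call:
jog_arm(moves=[[0, 0, -0.002, 0, 0, 0], [0, 0, -0.004, 0, 0, 0], [0, 0, -0.004, 0, 0, 0]])

```text
time: 12.4
position: [0.5053, 0.0964, 0.147]
eef_rot: [0.742, 0.67, -0.005, -0.005]
wrist_force: [-1.9, -0.3, 14.4]
finger_gap: 0.01
```

Call:
jog_arm(moves=[[0, 0, -0.002, 0, 0, 0], [0, 0, -0.002, 0, 0, 0]])

```text
time: 12.6
position: [0.5052, 0.0964, 0.1468]
eef_rot: [0.742, 0.67, -0.005, -0.005]
wrist_force: [-2.3, -0.9, 15.4]
finger_gap: 0.0099
```

Call:
jog_arm(moves=[[0, 0, -0.001, 0, 0, 0], [0, 0, -0.001, 0, 0, 0]])

```text
time: 12.8
position: [0.5052, 0.0964, 0.1468]
eef_rot: [0.742, 0.67, -0.004, -0.005]
wrist_force: [-3.2, -0.9, 17.3]
finger_gap: 0.0102
```

Call:
jog_arm(moves=[[0, 0, -0.001, 0, 0, 0]])

```text
time: 12.9
position: [0.5052, 0.0964, 0.1467]
eef_rot: [0.742, 0.67, -0.004, -0.005]
wrist_force: [-3.3, -1.0, 19.5]
finger_gap: 0.0097
```

Call:
jog_arm(moves=[[0, 0, 0, 0, 0, 0]])

```text
time: 13.0
position: [0.5052, 0.0964, 0.1467]
eef_rot: [0.742, 0.67, -0.004, -0.005]
wrist_force: [-3.4, -1.2, 18.2]
finger_gap: 0.0102
```

Call:
jog_arm(moves=[[0, 0, 0, 0, 0, 0]])

```text
time: 13.1
position: [0.5052, 0.0964, 0.1467]
eef_rot: [0.742, 0.67, -0.004, -0.005]
wrist_force: [-2.5, -1.5, 18.7]
finger_gap: 0.0099
```

```bash
python3 st.py
```

```text
t 13.1 p [0.5052 0.0964 0.1467] F [-2.47 -1.47 18.74] M [-0.19   0.591  0.143] gap 0.0099
q [0.16 0.33 1.85 0.   0.97 0.26] ydir deg -5.82 z [-0.013  0.001 -1.   ]
```

Call:
jog_arm(moves=[[0, 0, 0, 0, 0, -0.03], [0, 0, 0, 0, 0, -0.06], [0, 0, 0, -0.001, 0, -0.09], [0, 0, 0, -0.001, 0, -0.09]])

```text
time: 13.5
position: [0.5053, 0.0964, 0.1467]
eef_rot: [0.788, 0.616, -0.005, -0.005]
wrist_force: [-3.1, -1.0, 17.3]
finger_gap: 0.0099
```

```bash
python3 st.py
```

```text
t 13.5 p [0.5053 0.0964 0.1467] F [-3.1  -0.96 17.28] M [-0.276  0.535 -0.004] gap 0.0099
q [0.16 0.33 1.85 0.   0.97 0.41] ydir deg -13.99 z [-0.013  0.002 -1.   ]
```

Call:
jog_arm(moves=[[0, 0, -0.001, 0, 0, -0.03], [0, 0, -0.001, 0, 0, -0.06], [0, 0, -0.001, -0.001, 0, -0.09], [0, 0, -0.001, -0.001, 0, -0.12]])

```text
time: 13.9
position: [0.5053, 0.0964, 0.1466]
eef_rot: [0.843, 0.539, -0.004, -0.005]
wrist_force: [-3.3, -1.7, 18.9]
finger_gap: 0.0103
```

```bash
python3 st.py
```

```text
t 13.9 p [0.5053 0.0964 0.1466] F [-3.26 -1.68 18.87] M [-0.338  0.571  0.112] gap 0.0103
q [0.16 0.33 1.86 0.01 0.97 0.59] ydir deg -24.82 z [-0.012  0.003 -1.   ]
```

Call:
jog_arm(moves=[[0, 0, 0, 0, 0, -0.03], [0, 0, 0, 0, 0, -0.06], [0, 0, 0, -0.001, 0, -0.09], [0, 0, 0, -0.001, 0, -0.12]])

```text
time: 14.3
position: [0.5053, 0.0963, 0.1466]
eef_rot: [0.889, 0.457, -0.004, -0.004]
wrist_force: [-2.3, -2.5, 18.5]
finger_gap: 0.0101
```

```bash
python3 st.py
```

```text
t 14.3 p [0.5053 0.0963 0.1466] F [-2.33 -2.53 18.48] M [-0.324  0.621  0.083] gap 0.0101
q [0.16 0.33 1.86 0.01 0.97 0.78] ydir deg -35.62 z [-0.012  0.004 -1.   ]
```

Call:
jog_arm(moves=[[0, 0, 0, 0, 0, -0.03], [0, 0, 0, 0, 0, -0.06], [0, 0, 0, -0.001, 0, -0.09], [0, 0, 0, -0.001, 0, -0.12], [0, 0, 0, -0.001, 0, -0.15]])

```text
time: 14.8
position: [0.5053, 0.0962, 0.1465]
eef_rot: [0.937, 0.349, -0.004, -0.004]
wrist_force: [-3.0, -2.3, 19.4]
finger_gap: 0.0098
```

```bash
python3 st.py
```

```text
t 14.8 p [0.5053 0.0962 0.1465] F [-2.96 -2.35 19.35] M [-0.455  0.666  0.055] gap 0.0098
q [0.16 0.33 1.86 0.01 0.97 1.01] ydir deg -49.11 z [-0.011  0.005 -1.   ]
```

Still free, with the moment at about 0.06 N m. I'll ease off the pressure slightly and keep turning.

Call:
jog_arm(moves=[[0, 0, 0.001, 0, 0, -0.03], [0, 0, 0.001, 0, 0, -0.06], [0, 0, 0.001, -0.001, 0, -0.09], [0, 0, 0.001, -0.001, 0, -0.12]])

```text
time: 15.2
position: [0.5052, 0.0962, 0.1466]
eef_rot: [0.966, 0.26, -0.004, -0.004]
wrist_force: [-2.4, -2.6, 18.5]
finger_gap: 0.0102
```

```bash
python3 st.py
```

```text
t 15.2 p [0.5052 0.0962 0.1466] F [-2.38 -2.57 18.48] M [-0.522  0.552  0.043] gap 0.0102
q [0.16 0.33 1.86 0.01 0.97 1.2 ] ydir deg -59.92 z [-0.01   0.006 -1.   ]
```

Call:
jog_arm(moves=[[0, 0, 0, 0, 0, -0.03], [0, 0, 0, 0, 0, -0.06], [0, 0, 0, -0.001, 0, -0.09], [0, 0, 0, -0.001, 0, -0.12], [0, 0, 0, -0.001, 0, -0.14]])

```text
time: 15.7
position: [0.5052, 0.0961, 0.1466]
eef_rot: [0.988, 0.152, -0.003, -0.004]
wrist_force: [-2.9, -1.7, 17.6]
finger_gap: 0.0102
```

```bash
python3 st.py
```

```text
t 15.7 p [0.5052 0.0961 0.1466] F [-2.94 -1.68 17.57] M [-0.492  0.551  0.049] gap 0.0102
q [0.16 0.33 1.86 0.01 0.96 1.42] ydir deg -72.49 z [-0.008  0.007 -1.   ]
```

Call:
jog_arm(moves=[[0, 0, 0, 0, 0, -0.015], [0, 0, 0, 0, 0, -0.03]])

```text
time: 15.9
position: [0.5052, 0.0961, 0.1466]
eef_rot: [0.992, 0.129, -0.003, -0.004]
wrist_force: [-2.9, -1.0, 17.4]
finger_gap: 0.0101
```

```bash
python3 st.py
```

```text
t 15.9 p [0.5052 0.0961 0.1466] F [-2.9  -0.99 17.38] M [-0.557  0.605  0.083] gap 0.0101
q [0.16 0.33 1.86 0.01 0.96 1.47] ydir deg -75.16 z [-0.008  0.007 -1.   ]
```

Call:
jog_arm(moves=[[0, 0, 0, 0, 0, -0.015], [0, 0, 0, 0, 0, -0.02]])

```text
time: 16.1
position: [0.5052, 0.0961, 0.1466]
eef_rot: [0.993, 0.114, -0.003, -0.004]
wrist_force: [-2.7, -2.5, 18.0]
finger_gap: 0.0099
```

```bash
python3 st.py
```

```text
t 16.1 p [0.5052 0.0961 0.1466] F [-2.67 -2.53 17.96] M [-0.531  0.579  0.115] gap 0.0099
q [0.16 0.33 1.86 0.01 0.96 1.5 ] ydir deg -76.93 z [-0.008  0.008 -1.   ]
```

Call:
jog_arm(moves=[[0, 0, 0, 0, 0, -0.015], [0, 0, 0, 0, 0, -0.02]])

```text
time: 16.3
position: [0.5052, 0.0961, 0.1466]
eef_rot: [0.995, 0.099, -0.003, -0.004]
wrist_force: [-3.6, -1.0, 17.6]
finger_gap: 0.0101
```

```bash
python3 st.py
```

```text
t 16.3 p [0.5052 0.0961 0.1466] F [-3.64 -0.96 17.64] M [-0.377  0.636  0.753] gap 0.0101
q [0.16 0.33 1.86 0.01 0.96 1.53] ydir deg -78.61 z [-0.007  0.008 -1.   ]
```

Stop reached: the moment jumped to 0.75 N m at about 1.43 rad. Now I'll relieve the twist and ease off the pressure.

Call:
jog_arm(moves=[[0, 0, 0, 0, 0, 0.006], [0, 0, 0.003, 0, 0, 0.008], [0, 0, 0.006, 0, 0, 0.008], [0, 0, 0.008, 0, 0, 0.008]])

```text
time: 16.7
position: [0.5052, 0.0961, 0.1471]
eef_rot: [0.994, 0.105, -0.004, -0.004]
wrist_force: [0.8, -0.8, 4.6]
finger_gap: 0.01
```

```bash
python3 st.py
```

```text
t 16.7 p [0.5052 0.0961 0.1471] F [ 0.76 -0.82  4.59] M [-0.37  -0.006  0.495] gap 0.01
q [0.16 0.33 1.86 0.01 0.96 1.51] ydir deg -77.9 z [-0.008  0.007 -1.   ]
```

Call:
jog_arm(moves=[[0, 0, 0.001, 0, 0, 0.003], [0, 0, 0.001, 0, 0, 0.003], [0, 0, 0.001, 0, 0, 0.003], [0, 0, 0.001, 0, 0, 0.003], [0, 0, 0.001, 0, 0, 0.003]], jaw=0.6)

```text
time: 17.2
position: [0.5045, 0.0964, 0.146]
eef_rot: [0.994, 0.107, -0.005, -0.005]
wrist_force: [0.5, 0.4, -0.9]
finger_gap: 0.0342
```

```bash
python3 st.py
```

```text
t 17.2 p [0.5045 0.0964 0.146 ] F [ 0.54  0.36 -0.94] M [-0.003 -0.027  0.042] gap 0.0342
q [0.16 0.33 1.86 0.01 0.96 1.51] ydir deg -77.75 z [-0.011  0.008 -1.   ]
```

Released with no force left. Retreating straight up, then back.

Call:
jog_arm(moves=[[0, 0, 0.06, 0, 0, 0], [0, 0, 0.15, 0, 0, 0], [0, 0, 0.3, 0, 0, 0], [-0.1, 0, 0.45, 0, 0, 0], [-0.3, 0, 0.45, 0, 0, 0], [-0.5, 0, 0.45, 0, 0, 0], [-0.6, 0, 0.45, 0, 0, 0], [-0.6, 0, 0.45, 0, 0, 0]])

```text
time: 18.0
position: [0.3513, 0.0961, 0.2589]
eef_rot: [0.994, 0.107, -0.005, -0.005]
wrist_force: [0.9, 0.4, -0.8]
finger_gap: 0.0343
```

```bash
python3 st.py; python3 - <<'E'
from h import *
from bench import snapshot
a=snapshot("scene");b=snapshot("top");pickle.dump((a,b),open("v5.pkl","wb"))
cv2.imwrite("pics/s5.png",cv2.resize(a["img"][130:280,255:395],None,fx=4,fy=4,interpolation=cv2.INTER_CUBIC))
cv2.imwrite("pics/t5.png",cv2.resize(b["img"][165:305,170:310],None,fx=4,fy=4,interpolation=cv2.INTER_CUBIC))
cv2.imwrite("pics/s5f.png",a["img"])
for th in (-.01,0,.01,.02,.03,.05): print(th,proj(a,np.array([lidpt(th,.245,-.118,.006),lidpt(th,.245,.118,.006)])).round(1).tolist())
for d in (pickle.load(open("v3.pkl","rb"))[0],a):
  L=[line(edge(d["img"],p,q,half=2.5)) for p,q in (([270.5,231.3],[289.4,159]),([289.4,159],[377,173]),([377,173],[369.9,247.5]))]
  print("corners",isect(L[0],L[1]).round(2),isect(L[1],L[2]).round(2))
E
```

```text
t 18.0 p [0.3513 0.0961 0.2589] F [ 0.94  0.43 -0.8 ] M [ 0.027 -0.055  0.   ] gap 0.0343
q [ 0.23 -0.02  1.97  0.01  1.19  1.58] ydir deg -77.69 z [-0.011  0.008 -1.   ]
-0.01 [[289.2, 160.5], [376.5, 174.5]]
0 [[289.2, 159.9], [376.7, 173.9]]
0.01 [[289.2, 159.3], [376.8, 173.2]]
0.02 [[289.2, 158.6], [377.0, 172.6]]
0.03 [[289.3, 158.0], [377.2, 172.0]]
0.05 [[289.3, 156.8], [377.5, 170.8]]
corners [288.77 158.56] [377.37 172.47]
corners [288.63 158.9 ] [377.28 172.76]
```

View pics/s5.png

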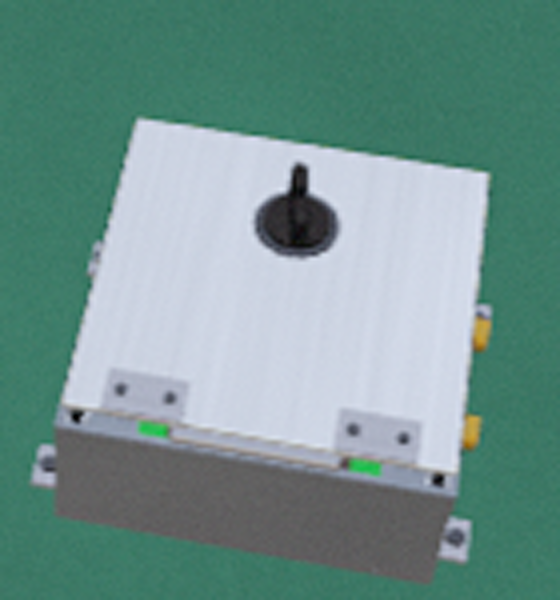

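View pics/t5.png

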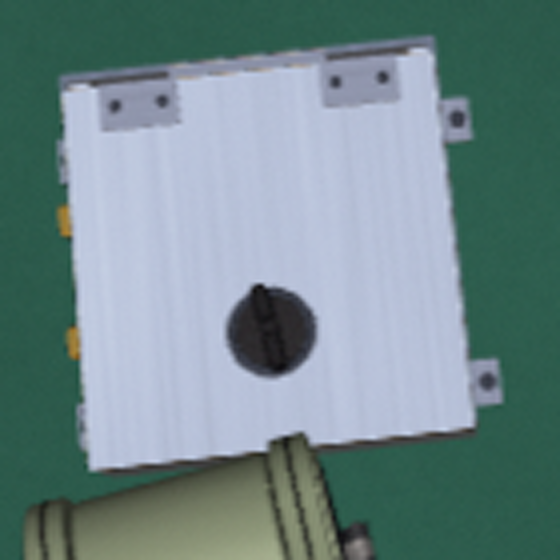

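View pics/s5f.png

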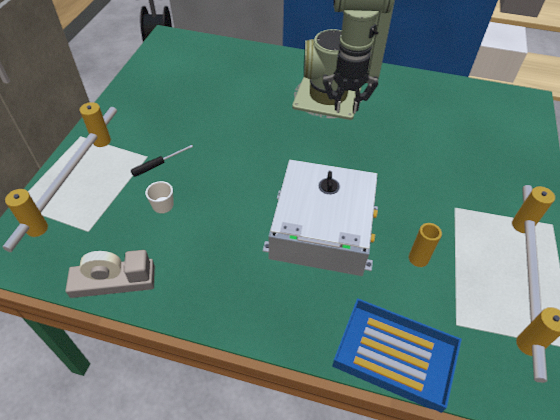

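The lid sits down with its front edge slightly lower than before pressing. In the top view the wing runs from (260,288) to (280,370), which is about 80° clockwise, or 1.4 rad. The bystanders are unmoved and the arm is clear.

```bash
python3 -c "
from bench import close_job
print(close_job())"
```

```text
the job is handed in; nothing more can be done
None
```

The lid is closed and latched, and I handed the job in at about 18 s of the 58 s allowed.

- **Closing:** I pushed the lid down onto its seal with the shut fingertips. The push stayed at 1–2 N until the seal was felt, then rose to about 6 N.
- **Latching:** I gripped the wing and pressed down to about 18 N; readings ran from 17.3 to 19.5 N. I then turned the knob clockwise. The turning moment stayed at or below about 0.11 N m until the stop, so the tongue did not butt against the lip. At the stop it rose to 0.75 N m, at a knob angle of about 1.4 rad.
- **Letting go:** I eased off the twist and the pressure, opened the jaws and backed the arm clear.

**Last checks:**
- The wing sits about 80° clockwise, which matches 1.4 rad.
- The front edge of the lid images about 0.3 px (roughly 1 mm) lower than before pressing. That fits a held lid, but it is near the limit of what the cameras can resolve.
- The wrist force after release is only noise, and in the scene view the bystanders look unmoved.
- The tongue is hidden, so I judged that it is engaged from the force, moment and angle readings, not by seeing it.

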